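# Line up the bead jars by height on their coasters

### The job

Tidy the bead jars: stand the four glass jars on the row of cork coasters, one in the middle of each, in order of height, with the tallest at the end of the row beside the yellow peg puzzle and the shortest at the other end. They are glass, so set them down upright and gently without dropping or tipping them, and leave the grey teether ring lying where it is.

Things in the scene. Friction and masses are not known exactly. Their poses are not given: they have to be found in the camera images.
- jar_a_center (a point): The tallest of four loose glass jars of wooden beads with steel clamp lids: a cylinder 62 mm in diameter, 100 mm tall. Point on its axis, half-way up (50 mm above its foot); z up. On its +y side a wire clip stands out 8 mm, on its -y side the lid's hinge 5 mm, both near the top; grip the bare glass of the +x and -x sides, clear from the foot to 20 mm below the top.
- jar_b_center (a point): The second tallest of four loose glass jars of wooden beads with steel clamp lids: a cylinder 56 mm in diameter, 84 mm tall. Point on its axis, half-way up (42 mm above its foot); z up. On its +y side a wire clip stands out 8 mm, on its -y side the lid's hinge 5 mm, both near the top; grip the bare glass of the +x and -x sides, clear from the foot to 20 mm below the top.
- jar_c_center (a point): The third tallest of four loose glass jars of wooden beads with steel clamp lids: a cylinder 50 mm in diameter, 68 mm tall. Point on its axis, half-way up (34 mm above its foot); z up. On its +y side a wire clip stands out 8 mm, on its -y side the lid's hinge 5 mm, both near the top; grip the bare glass of the +x and -x sides, clear from the foot to 20 mm below the top.
- jar_d_center (a point): The shortest of four loose glass jars of wooden beads with steel clamp lids: a cylinder 44 mm in diameter, 52 mm tall. Point on its axis, half-way up (26 mm above its foot); z up. On its +y side a wire clip stands out 8 mm, on its -y side the lid's hinge 5 mm, both near the top; grip the bare glass of the +x and -x sides, clear from the foot to 20 mm below the top.
- coaster_1: Round cork coaster, 90 mm in diameter, 5 mm thick, stuck to the shelf top, at the right-hand end (the lowest y) of the straight row of four equal coasters, spaced 105 mm. Origin at the centre of its underside, z up.
- coaster_2: Round cork coaster, 90 mm in diameter, 5 mm thick, stuck to the shelf top, second from the right of the straight row of four equal coasters, spaced 105 mm. Origin at the centre of its underside, z up.
- coaster_3: Round cork coaster, 90 mm in diameter, 5 mm thick, stuck to the shelf top, third from the right of the straight row of four equal coasters, spaced 105 mm. Origin at the centre of its underside, z up.
- coaster_4: Round cork coaster, 90 mm in diameter, 5 mm thick, stuck to the shelf top, at the left-hand end (the highest y) of the straight row of four equal coasters, spaced 105 mm. Origin at the centre of its underside, z up.
- peg_puzzle: Yellow plastic peg puzzle: a flat tray 170 x 130 mm, 14 mm thick, with six low yellow shapes, each with a small wooden peg (39 mm high over the pegs). It lies beside the row of coasters, beyond either its left-hand (+y) or its right-hand (-y) end; a closed board book lies beyond the other end. Origin at the centre of its underside. It shows which end of the row is which.
- teether: Grey silicone teether ring lying flat on the shelf top among the jars, 72 mm across and about 15 mm thick. Origin at the ring's centre at shelf-top height. To be left alone.
Things that resemble listed ones, but are neither listed nor needed, are in the scene too. What is shaped like the coaster_1 but blue or green is not meant.

How it is judged:
By the outcome, as a careful person would: the job done as asked, in the order asked, and still so for the second after the job is handed in, with the robot touching nothing.
It also fails if it takes over 106 s, if anything falls off the work surface, if the arm or the gripper's body presses on something with over 40 N, if the wrist force passes 120 N, or if a joint passes its speed limit or range.

### The arm

A 6-joint arm with a two-finger parallel gripper is mounted at the origin on the work surface. World frame = base frame: x ahead of the robot, y to its left, z up, the work surface at z = 0. Lengths are in mm, angles in rad, forces in N, time in s.
With the tool pointing down it reaches from about 275 to 825 mm from the base axis. Payload 4.9 kg.
Tool frame: the origin (TCP) lies at the very end of the fingers, on their centre line; the grasp point (between the pads) lies 19 mm behind it; z points along the fingers, y is the line along which they close (so a half turn about z gives the same grasp; the last joint's range is limited). The gripper opens to 85 mm and grips with 20 to 120 N. Pads are 22 mm wide; open, the fingers measure 114 mm over their backs; the gripper's body (76 mm by 85 mm) begins 54 mm behind the grasp point. The pads swing forward as they close: fully open they stand 13 mm farther back than shut.
Start: joints at [-1.237, 0.326, -0.193, 1.052, 0, 1.437], TCP at [248.022, -490.921, 231.281] pointing down, gripper open.
Joint ranges: [-2.65, 2.65], [-0.97, 1.79], [-1.3, 1.35], [-1.93, 2.1], [-1.47, 1.37], [-3.14, 3.14]. Speed limits (rad/s): [2.57, 2.57, 3.14, 3.14, 3.14, 3.14].

### API

Orientations are given as [roll, pitch, yaw] about the fixed x, y, z axes, in that order (R = Rz(yaw) Ry(pitch) Rx(roll)).
In Python, from bench import bot, solve_ik, imaging gives the robot as it stands. Calls block until the motion is done:
- bot.move_ptp(position, orientation): joint-space move of the TCP to a pose.
- bot.movel(position, rot=None, max_speed=150, threshold=None): straight line of the TCP; rot=None keeps the orientation; max_speed is the mean speed in mm/s. With threshold (N) it stops when the force on the tool has changed by that much, and returns True; else False.
- bot.move_j(angles): joint-space move.
- bot.grip(opening, effort=None): opening from 0.0 (shut) to 1.0 (fully open); effort is the grip in N (None keeps the last); returns when the fingers have stopped.
- bot.dwell(seconds).
- solve_ik(position, orientation): joint angles nearest the present ones, or None.
- bot.get_state(): the state.
- imaging.capture(name): name is "side" or "top" or "wrist"; returns the picture (384x512x3 uint8, blue, green, red); there is no depth.
- imaging.camera_model(name): a dict with "K" (3x3 intrinsics, pixels), "position" and "rotation" of the camera in the world. Camera axes: x right, y up, looking along -z (the intrinsics and any distortion apply to the point x, -y, -z); pixel columns grow to the right and rows downward; lengths in mm; the calibration is good to about 2 mm. A picture is of the moment at which its call begins: read the wrist's pose just before it. camera_model takes no time and is no camera call; for the wrist camera it gives the pose at the moment of the call.
A pose or a line that the arm cannot do raises bot.IKError and nothing moves.
- bot.sign_off(): hands the job in; it is judged then, once.
The state is a dict: "t": time; "qpos": joint angles; "joint_velocities": joint speeds; "effort": joint torques, N m; "tcp_pos": TCP position; "orientation": TCP orientation; "contact_force": force on the tool from outside, world axes, zero at the start; "wrist_torque": the same for the moment, N m; "opening": opening from 0.0 (shut) to 1.0 (fully open); "gripper_force": force on a finger pad.
Only numpy, scipy, OpenCV 4.12 (cv2) and the standard library are available. Lean on these libraries where they do the work, as an engineer would, in place of code of your own. Each camera call takes 0.05 s, during which the arm holds its last target. There are 200 camera calls.

## Working session

There is one attempt and no reset: what is moved stays moved. The work goes in short steps, each a Python script; the robot and the scene stay as the last script left them, time stands still between calls to the robot, and variables do not carry over. Pictures are saved under pics/ and viewed, at most 14 in all, crops included, and the job is handed in when it is done.

```bash
ls; mkdir -p pics; python3 - <<'E'
from bench import bot, solve_ik, imaging
import cv2
for n in("top","side","wrist"):
    cv2.imwrite(f"pics/{n}0.png",imaging.capture(n)); m=imaging.camera_model(n); print(n,m)
print(bot.get_state())
E
```

```text
pics
top {'K': array([[397.68836951,   0.        , 249.0985733 ],
       [  0.        , 397.68836951, 183.56870079],
       [  0.        ,   0.        ,   1.        ]]), 'position': array([ 350.07758082,  -47.95588822, 1114.29629489]), 'rotation': array([ 0.13491834,  0.0016705 , -1.57617258])}
side {'K': array([[475.24369953,   0.        , 252.46416854],
       [  0.        , 475.24369953, 197.05203085],
       [  0.        ,   0.        ,   1.        ]]), 'position': array([-53.23278227, 780.17677323, 823.07696469]), 'rotation': array([ 0.89671584, -0.00347762, -2.55301047])}
wrist {'K': array([[315.21381176,   0.        , 251.74478827],
       [  0.        , 315.21381176, 190.46535294],
       [  0.        ,   0.        ,   1.        ]]), 'position': array([ 315.89116134, -458.80728088,  373.71084173]), 'rotation': array([-0.29871593,  0.00174027, -1.1022483 ])}
{'t': 0.15, 'qpos': array([-1.23719323e+00,  3.26815408e-01, -1.93331006e-01,  1.05202044e+00,
       -3.05883638e-05,  1.43656878e+00]), 'joint_velocities': array([-2.52093826e-04, -1.53375346e-03,  2.63504664e-03,  1.77608835e-03,
        5.10512545e-05, -5.69241862e-04]), 'effort': array([ 2.14050189e-03, -4.43705070e+01,  2.62663919e+01,  1.04171838e-02,
        7.11018060e-05, -3.77849943e-06]), 'tcp_pos': array([ 247.86539679, -490.48626557,  230.66777534]), 'orientation': array([-3.14023036e+00, -1.53096862e-04,  4.67830556e-01]), 'contact_force': array([-0.12471998, -0.11843191,  0.06501668]), 'wrist_torque': array([0.02835274, 0.01190351, 0.02622753]), 'gripper_force': 0.0, 'opening': 0.9995588009931062}
```

View pics/top0.png

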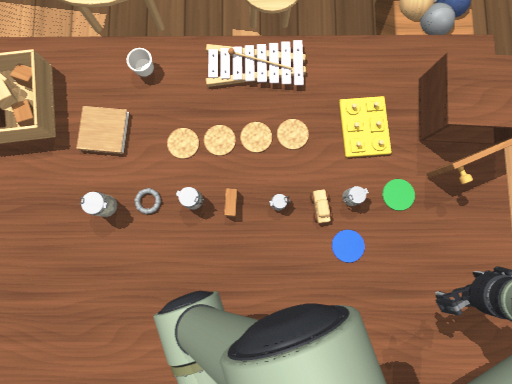

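View pics/side0.png

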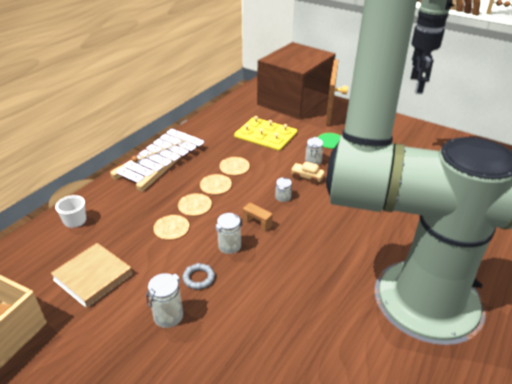

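The top view shows the coasters at (183,143), (220,140), (256,137) and (293,134), with the puzzle to their right at (366,127), which is the -y end. The tallest jar therefore goes on coaster_1, the rightmost. The jars are at (97,205), (190,199), (280,203) and (356,196), and the teether is at (148,201).

```bash
cat > h.py <<'E'
from bench import bot, solve_ik, imaging
import numpy as np, cv2
from scipy.spatial.transform import Rotation as R
def ray(m,uv):
    K=m["K"]; d=np.array([(uv[0]-K[0,2])/K[0,0],-(uv[1]-K[1,2])/K[1,1],-1.])
    return m["position"], R.from_euler("xyz",m["rotation"]).apply(d)
def onz(m,uv,z):
    p,d=ray(m,uv); return p+d*(z-p[2])/d[2]
def proj(m,P):
    c=R.from_euler("xyz",m["rotation"]).inv().apply(np.asarray(P,float)-m["position"]); K=m["K"]
    return np.array([K[0,2]+K[0,0]*c[0]/-c[2],K[1,2]+K[1,1]*-c[1]/-c[2]])
E
python3 - <<'E'
from h import *
im=cv2.imread("pics/top0.png"); m=imaging.camera_model("top")
hsv=cv2.cvtColor(im,cv2.COLOR_BGR2HSV)
mask=cv2.inRange(hsv,(12,60,150),(28,180,255))
for c in cv2.findContours(mask,0,2)[0]:
    if cv2.contourArea(c)>400:
        (e,ax,a)=cv2.fitEllipse(c); print("cork?",np.round(e,1),np.round(ax,1),onz(m,e,5).round(1))
for n,uv in dict(puz=(366,127),jA=(94,204),j2=(190,199),jD=(280,203),j4=(355,196),teether=(148,201)).items():
    print(n,[onz(m,uv,z).round(0)[:2] for z in(0,52,84,100)])
cv2.imwrite("pics/topz.png",np.vstack([cv2.resize(im[170:240,70:230],(800,350),interpolation=2)[:300],cv2.resize(im[170:230,240:400],(800,300),interpolation=2)]))
E
```

```text
cork? [486.7 181.8] [61.  76.9] [ 501.9 -715.4    5. ]
cork? [182.4 142.6] [30.3 32. ] [619.8 142.8   5. ]
cork? [219.2 139.4] [30.3 31.9] [628.4  38.    5. ]
cork? [255.7 136.4] [30.1 31.8] [636.6 -66.6   5. ]
cork? [292.3 133.3] [30.  31.9] [ 645.1 -171.3    5. ]
cork? [101.6 128.5] [50.1 54.6] [662.7 375.8   5. ]
cork? [19.5 90.6] [36.6 90.4] [777.3 619.8   5. ]
cork? [-0.3 18.8] [ 33.4 205.3] [1001.4  695.1    5. ]
cork? [412.9   9.5] [34.9 54.9] [1023.4 -539.7    5. ]
puz [array([ 664., -385.]), array([ 649., -369.]), array([ 640., -359.]), array([ 636., -354.])]
jA [array([446., 389.]), array([441., 369.]), array([439., 356.]), array([437., 350.])]
j2 [array([458., 120.]), array([453., 112.]), array([450., 107.]), array([449., 105.])]
jD [array([ 446., -133.]), array([ 441., -129.]), array([ 439., -127.]), array([ 437., -126.])]
j4 [array([ 464., -345.]), array([ 459., -331.]), array([ 456., -322.]), array([ 454., -318.])]
teether [array([453., 238.]), array([449., 224.]), array([446., 216.]), array([444., 212.])]
```

View pics/topz.png

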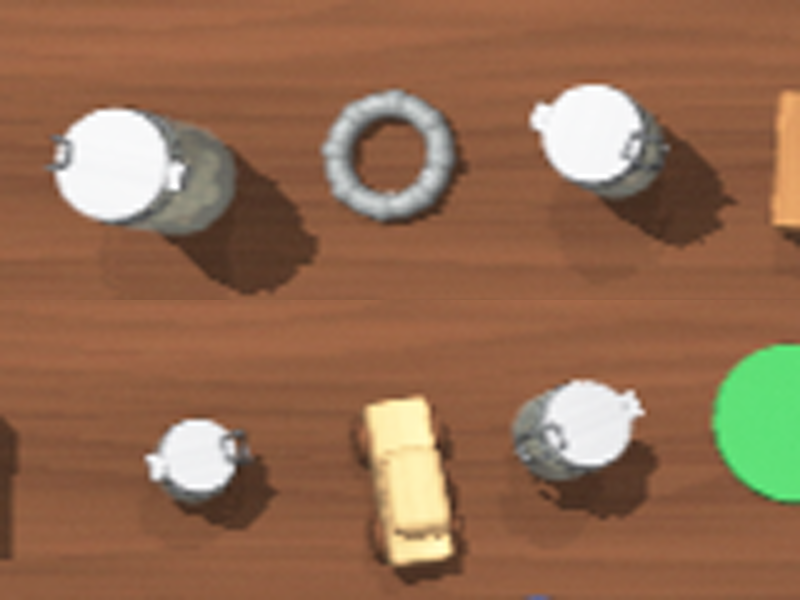

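The clips are the dark wires and the hinges the white tabs. By lid size the jars from left to right are A, B, D, C. The coasters fit at a 105.1 mm spacing, which matches. Next I'll hover over C, near the start pose, and look with the wrist camera.

```bash
cat >> h.py <<'E'
H=dict(A=100,B=84,C=68,D=52); DIA=dict(A=62,B=56,C=50,D=44); GZ=dict(A=60,B=45,C=32,D=23)
CO={1:(645.1,-171.3),2:(636.6,-66.6),3:(628.4,38.0),4:(619.8,142.8)}
PX=dict(A=(92.6,203.2),B=(188.8,196.8),C=(357.6,195),D=(279.4,201.2))
YAW={k:np.radians(v) for k,v in dict(A=-102,B=-109,C=-68,D=-75).items()}
def est(j): return onz(imaging.camera_model("top"),PX[j],H[j])[:2]
def down(yaw): return [np.pi,0,yaw]
def hover(j,xy,yaw):
    bot.move_ptp([*xy,H[j]+110],down(yaw)); bot.dwell(.2)
    m=imaging.camera_model("wrist"); return imaging.capture("wrist"),m
E
python3 - <<'E'
from h import *
for j in "ABCD": print(j,est(j).round(1))
im,m=hover("C",est("C"),YAW["C"]); cv2.imwrite("pics/wC.png",im); np.save("wC.npy",m,allow_pickle=True)
print(m, bot.get_state()["tcp_pos"],bot.get_state()["t"], proj(m,[*est("C"),68]))
E
```

```text
A [439.3 353.7]
B [456.1 110.2]
C [ 460.  -333.6]
D [ 446.2 -127.9]
{'K': array([[315.21381176,   0.        , 251.74478827],
       [  0.        , 315.21381176, 190.46535294],
       [  0.        ,   0.        ,   1.        ]]), 'position': array([ 488.97223843, -405.43339932,  321.03724979]), 'rotation': array([-2.99325166e-01,  1.36790831e-05, -2.75706278e+00])} [ 459.99013006 -333.69893846  178.03333104] 3.85 [251.645738   189.70951855]
```

View pics/wC.png

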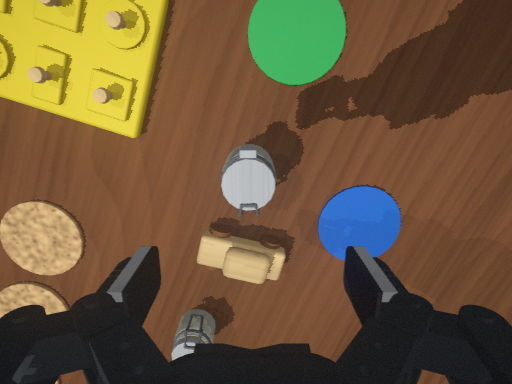

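The wrist view shows jar C's lid centred near (249,183). The clip is at (249,210) and the hinge at (248,155), so the yaw is right. Next I'll refine the centre by mask.

```bash
cat >> h.py <<'E'
def lid(im,m,j,xy):
    "lid circle in a wrist picture -> (world xy of axis, mask contour, radius mm)"
    u,v=proj(m,[*xy,H[j]]).astype(int); s=60
    c=im[v-s:v+s,u-s:u+s]; g=cv2.cvtColor(c,cv2.COLOR_BGR2HSV)
    k=cv2.inRange(g,(0,0,150),(180,45,255))
    k=cv2.morphologyEx(k,cv2.MORPH_OPEN,cv2.getStructuringElement(2,(19,19)))
    ct=max(cv2.findContours(k,0,2)[0],key=cv2.contourArea)
    pts=np.array([onz(m,p[0]+(u-s,v-s),H[j])[:2] for p in ct])
    A=np.c_[2*pts,np.ones(len(pts))]; q=np.linalg.lstsq(A,(pts**2).sum(1),rcond=None)[0]
    r=np.sqrt(q[2]+q[0]**2+q[1]**2); o=cv2.resize(c,None,fx=4,fy=4,interpolation=2)
    cv2.drawContours(o,[ct*4+2],-1,(0,0,255),1)
    return q[:2],r,o,proj(m,[*q[:2],H[j]])
E
python3 - <<'E'
from h import *
im=cv2.imread("pics/wC.png"); m=np.load("wC.npy",allow_pickle=True).item()
xy,r,o,uv=lid(im,m,"C",est("C")); print(xy,r,uv); cv2.imwrite("pics/wCz.png",o)
E
```

```text
[ 464.95356441 -337.58522421] 21.069218826038917 [247.92937746 183.38400117]
```

View pics/wCz.png

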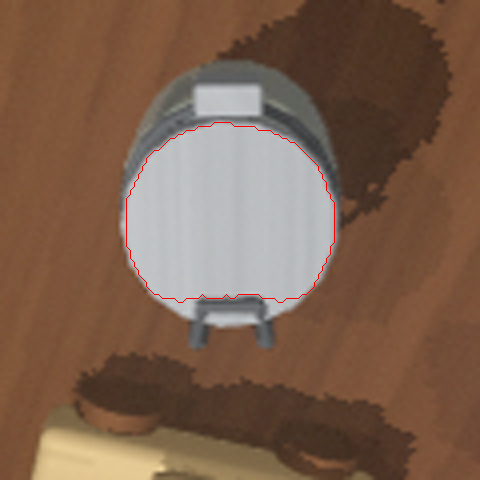

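```bash
sed -i 's/(19,19)/(5,5)/; s/^    pts=np.array/    ct=cv2.convexHull(ct)\n    pts=np.array/' h.py
cat >> h.py <<'E'
def cycle(j,n,xy,yaw,stop=None):
    "pick jar j standing at xy and stand it in the middle of coaster n"
    z=GZ[j]-19; d=down(yaw)
    bot.grip(1.0,40); bot.movel([*xy,z],d,120)
    bot.grip(0.0,40); s=bot.get_state(); print("grip",s["opening"],s["gripper_force"],s["tcp_pos"].round(1))
    if s["opening"]<.2: raise SystemExit("no jar")
    bot.movel([*xy,z+130],d,100); place=down(np.radians(-85.4))
    bot.move_ptp([*CO[n],z+130],place)
    bot.movel([*CO[n],z+20],place,110)
    bot.dwell(.2); hit=bot.movel([*CO[n],z+2],place,15,threshold=4)
    s=bot.get_state(); print("down",hit,s["tcp_pos"].round(1),"expect z",z+5,s["contact_force"].round(1),s["gripper_force"])
    bot.dwell(.2)
E
python3 - <<'E'
from h import *
im=cv2.imread("pics/wC.png"); m=np.load("wC.npy",allow_pickle=True).item()
xy,r,o,uv=lid(im,m,"C",est("C")); print(xy,r,uv)
assert 18<r<25 and np.hypot(*(xy-est("C")))<12
cycle("C",3,xy,YAW["C"]); print(bot.get_state()["t"])
m=imaging.camera_model("wrist"); cv2.imwrite("pics/wCp.png",imaging.capture("wrist"))
E
```

```text
[ 464.53219726 -336.24239182] 22.235026139461365 [247.7999854  184.99925135]
grip 0.5729054666469252 41.24285472855263 [ 464.6 -336.5   13.7]
down True [628.2  38.   18.7] expect z 18 [0.1 0.1 4.7] 41.97968656387275
11.425
```

View pics/wCp.png

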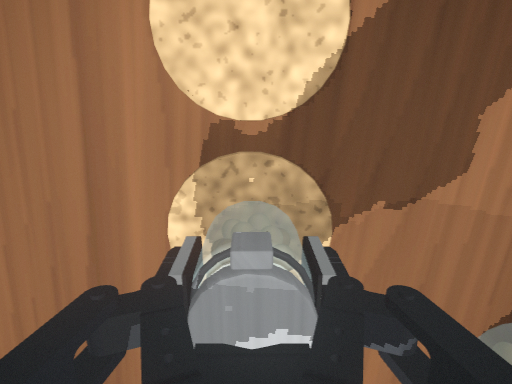

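The wrist view shows C gripped and standing on the coaster, about centred, with contact at the expected height. Now I'll release it, retreat, check it from above, and hover over B.

```bash
cat >> h.py <<'E'
def release(j,n):
    p=bot.get_state()["tcp_pos"]; place=down(np.radians(-85.4))
    bot.grip(1.0); bot.dwell(.1); bot.movel([*p[:2],H[j]+115],place,150); bot.dwell(.2)
    m=imaging.camera_model("wrist"); im=imaging.capture("wrist")
    xy,r,o,uv=lid(im,m,j,CO[n])if 0 else lid5(im,m,j,CO[n]); print("placed",j,"error",(xy-CO[n]).round(1),"r",round(r,1))
    return im
def lid5(im,m,j,xy):
    H[j]+=5
    try: return lid(im,m,j,xy)
    finally: H[j]-=5
E
python3 - <<'E'
from h import *
cv2.imwrite("pics/C3.png",release("C",3))
im,m=hover("B",est("B"),YAW["B"]); xy,r,o,uv=lid(im,m,"B",est("B")); print("B",xy,r,xy-est("B"),uv,bot.get_state()["t"])
np.save("B.npy",xy); cv2.imwrite("pics/wB.png",np.hstack([cv2.resize(im[60:360],(400,234)),cv2.resize(o,(234,234))]))
E
```

```text
placed C error [0.4 0.5] r 22.2
B [460.50468968 110.77285472] 26.47279714525119 [4.446182   0.59458369] [250.45118299 191.293326  ] 14.5583
```

View pics/wB.png

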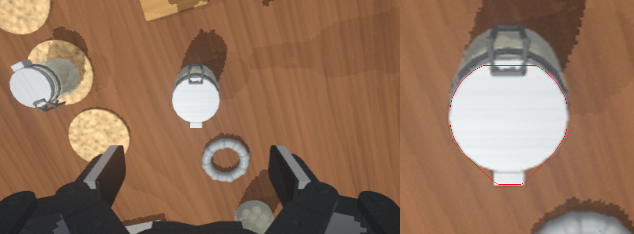

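View pics/C3.png

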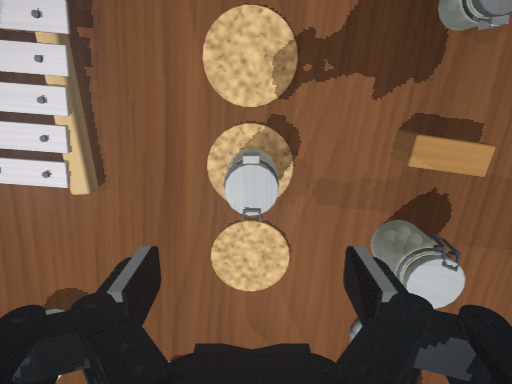

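C is centred. B's hull includes the hinge, so I'll switch to a robust circle fit. The yaw is good. Now B goes to coaster 2.

```bash
python3 - <<'E'
s=open("h.py").read()
a=s.index("    ct=max("); b=s.index("    r=np.sqrt(q[2]")
s=s[:a]+'''    ct=max(cv2.findContours(k,0,1)[0],key=cv2.contourArea)
    pts=np.array([onz(m,p[0]+(u-s,v-s),H[j])[:2] for p in ct])
    f=lambda q:np.hypot(*(pts-q[:2]).T)-q[2]
    q=least_squares(f,[*pts.mean(0),DIA[j]/2-3],loss="cauchy",f_scale=.5).x; r=q[2]
'''+s[b:].replace("    r=np.sqrt(q[2]+q[0]**2+q[1]**2); o=","    o=",1)
s=s.replace("import numpy","from scipy.optimize import least_squares\nimport numpy",1)
s=s.replace("    xy,r,o,uv=lid(im,m,j,CO[n])if 0 else lid5(","    np.save(f'm{j}.npy',m); cv2.imwrite(f'pics/p{j}.png',im)\n    xy,r,o,uv=lid5(")
open("h.py","w").write(s)
E
python3 - <<'E'
from h import *
def go(j,n):
    m=imaging.camera_model("wrist"); im=imaging.capture("wrist")
    xy,r,o,uv=lid(im,m,j,est(j)); print(j,xy,r); assert abs(r-DIA[j]/2+3)<3 and np.hypot(*(xy-est(j)))<12
    cycle(j,n,xy,YAW[j]); release(j,n)
go("B",2)
m=np.load("mB.npy",allow_pickle=True).item(); im=cv2.imread("pics/pB.png")
mask=cv2.inRange(cv2.cvtColor(im,cv2.COLOR_BGR2HSV),(12,60,110),(28,180,255))
for c in cv2.findContours(mask,0,2)[0]:
    if cv2.contourArea(c)>1500: e=cv2.fitEllipse(c); print(onz(m,e[0],5).round(1),np.round(e[1]))
im,m=hover("A",est("A"),YAW["A"]); xy,r,o,uv=lid(im,m,"A",est("A")); print("A",xy,r,xy-est("A"),uv,bot.get_state()["t"])
cv2.imwrite("pics/wA.png",np.hstack([cv2.resize(im[60:360],(400,234)),cv2.resize(o,(234,234)),cv2.resize(cv2.imread("pics/pB.png"),(160,234))]))
E
```

```text
B [459.98506456 108.6862048 ] 25.224168939852984
grip 0.6495508873713692 41.566014269665175 [459.9 108.9  26.7]
down True [636.5 -66.6  31.8] expect z 31 [-0.2  0.1  5.9] 43.278160812333226
placed B error [ 0.6 -0.6] r 24.9
[417.1  28.6   5. ] [72. 80.]
[ 398.6 -152.5    5. ] [ 33. 117.]
[624.7 -69.3   5. ] [281. 379.]
A [443.93151472 350.94424436] 28.523558415622457 [ 4.60478685 -2.71113978] [247.95129442 187.85282739] 25.6333
```

View pics/wA.png

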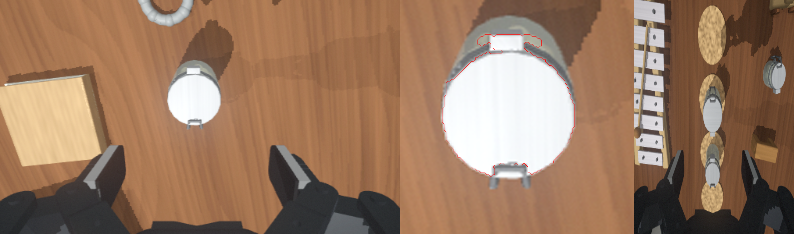

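A is well found: the circle fits, and the clip and hinge are vertical in the picture. B stands on coaster 2. A goes to coaster 1, and then I'll look at D.

```bash
cat >> h.py <<'E'
def go(j,n):
    m=imaging.camera_model("wrist"); im=imaging.capture("wrist")
    xy,r,o,uv=lid(im,m,j,est(j)); print(j,xy,r); assert abs(r-DIA[j]/2+3)<3 and np.hypot(*(xy-est(j)))<12
    cycle(j,n,xy,YAW[j]); release(j,n)
E
python3 - <<'E'
from h import *
go("A",1)
im,m=hover("D",est("D"),YAW["D"]); xy,r,o,uv=lid(im,m,"D",est("D")); print("D",xy,r,xy-est("D"),uv,bot.get_state()["t"])
cv2.imwrite("pics/wD.png",np.hstack([cv2.resize(im[60:360],(400,234)),cv2.resize(o,(234,234)),cv2.resize(cv2.imread("pics/pA.png"),(160,234))]))
E
```

```text
A [443.92320609 350.98859552] 28.47555743365571
grip 0.7172379117066502 42.254470790794585 [444.  351.4  41.9]
down True [ 645.  -171.3   47. ] expect z 46 [-0.7 -0.7  5. ] 43.62915591140336
placed A error [0.3 0. ] r 27.8
D [ 450.06361831 -131.42952268] 19.291849983409072 [ 3.90448435 -3.54645706] [250.52960168 185.79740749] 36.8083
```

View pics/wD.png

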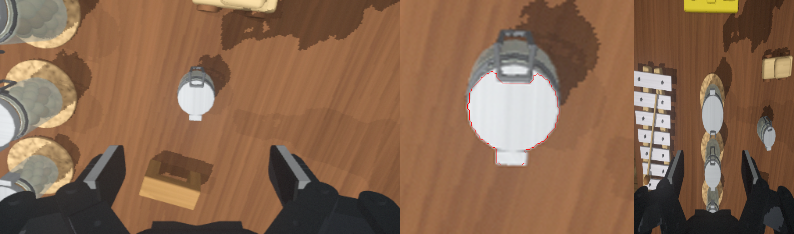

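D is found with r = 19.3, and the orange block is clear of the fingers. D goes to coaster 4.

```bash
python3 - <<'E'
from h import *
go("D",4)
p=bot.get_state()["tcp_pos"]; bot.move_ptp([350,-350,300],down(np.radians(-120)))
bot.dwell(.3); a=imaging.capture("top"); b=imaging.capture("side"); print(bot.get_state()["t"])
cv2.imwrite("pics/end.png",np.vstack([cv2.resize(a[80:260,60:400],(600,300)),cv2.resize(b[100:300,100:350],(375,300)).copy() if 0 else cv2.resize(b[100:300,80:480],(600,300))]))
E
```

```text
D [ 450.10044326 -131.42748763] 19.291007013278275
grip 0.5045076533464857 40.08866139978636 [ 450.2 -131.6    4.6]
down True [619.7 142.8   9.6] expect z 9 [-0.   0.4  4.6] 41.243025594740175
placed D error [0.5 0.2] r 19.1
48.6583
```

View pics/end.png

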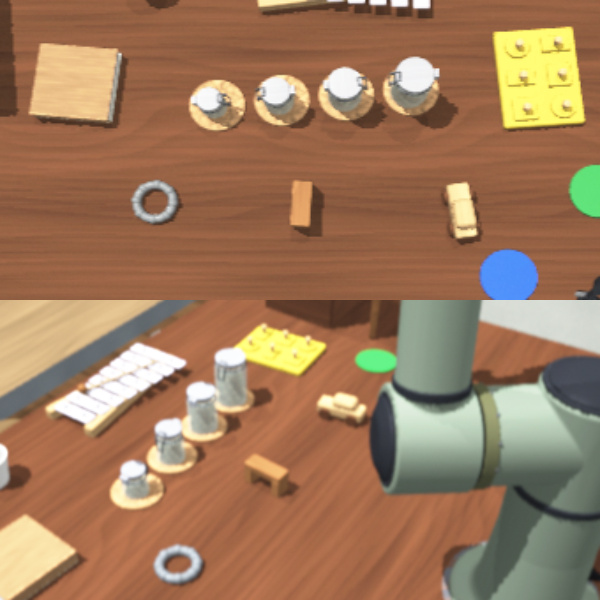

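All four jars stand upright and centred, rising in height toward the yellow puzzle, and the teether has not moved.

```bash
python3 -c "
from bench import bot
print(bot.sign_off())"
```

```text
the job is handed in; nothing more can be done
None
```

The job is handed in: the four jars stand upright on the coasters in height order, tallest beside the yellow puzzle, each measured within about 1 mm of centre, with the teether left where it was, after about 49 s of the 106 s allowed.

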